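Scoop the flower corms onto the kitchen scale

TASK

Using the blue scoop, push the two reddish-brown corms against the back wall of the green potting tray until both have slid into the scoop, lift them clear of the tray, and set the loaded scoop down level in the middle of the scale's steel plate, then let go. Do not touch the corms with the gripper, and leave the white pebble where it lies.

Things in the scene. Friction and masses are not known exactly. Their poses are not given: they have to be found in the camera images.
- scoop_grip (a point): Blue flat scoop, loose, flat underside. Pan 120 mm long (x), 110 wide (y); floor 4 mm thick, front 12 mm bevelled to a 1.5 mm lip; sides 24 mm high, 3 thick; rear wall 30 high; front open. Grip: black upright post 24 x 24 mm, faces along x and y, top 102 mm above the underside. Point: on the post's axis, 75 mm above the underside, 102 mm behind the lip, 42 behind the pan's middle. x to the lip, z up. 0.16 kg.
- corm_a_center (a point): One of two reddish-brown flower corms: a flattened round bulb, 30 mm across, 22 mm high with a small tip on top, rounded underneath, smooth and slippery (friction about 0.3), about 20 g, loose on the tray's floor. The point lies on its axis 10 mm above its underside.
- corm_b_center (a point): The other reddish-brown corm, alike, 34 to 40 mm from the first (centre to centre) at the start. Held by the back wall, a corm rides up over the scoop's lip when the scoop lies flat on the tray's floor and its lip is pushed up to the wall. The point lies on its axis 10 mm above its underside.
- tray: Green potting tray, fixed, 220 mm deep (x), 340 wide (y), floor 5 mm thick; origin: centre of its underside, on the table. x points to the plain upright back wall, 45 mm high above the table, inner face at x = +104 mm. Side walls 30 mm high, inner faces at y = +-164 mm. Front (-x) open, floor ends at x = -110 mm. The corms start 50 to 110 mm from the back wall, left or right of the middle.
- scale_plate (a point): White kitchen scale, fixed, 200 mm (x) by 170 (y), with a flat rigid steel plate on top, 150 mm (x) by 160 (y), its top 25 mm above the table. Point: centre of the plate's top face; x away from the blank dark display, z up. It stands on one side of the tray, the scoop on the other.
- pebble_center (a point): White smooth pebble, a flat round stone 32 mm across and 14 high, loose on the tray's floor in the other half of the tray, about as far from the back wall as the corms. Point: its centre. Stays where it lies.
Mind the look-alikes: they are no part of the job. There is more than one size of the part that bears scoop_grip; the job needs the largest.

How it is judged:
By the outcome, as a careful person would: the job done as asked, in the order asked, and still so for the second after the job is handed in, with the robot touching nothing.
It also fails if it takes over 64 s, if anything falls off the work surface, if the arm or the gripper's body presses on something with over 40 N, if the wrist force passes 120 N, or if a joint passes its speed limit or range.

ROBOT

A 6-joint arm with a two-finger parallel gripper is mounted at the origin on the work surface. World frame = base frame: x ahead of the robot, y to its left, z up, the work surface at z = 0. Lengths are in m, angles in rad, forces in N, time in s.
With the tool pointing down it reaches from about 0.3 to 0.775 m from the base axis. Payload 14.6 kg.
Tool frame: the origin (TCP) lies at the very end of the fingers, on their centre line; the grasp point (between the pads) lies 19 mm behind it; y points along the fingers, x is the direction in which the jaws open and shut, and the axes are right-handed (so a half turn about y gives the same grasp; the last joint's range is limited). The gripper opens to 94 mm and grips with 3 to 60 N. Pads are 16 mm wide; open, the fingers measure 119 mm over their backs; the gripper's body (75 mm by 177 mm) begins 78 mm behind the grasp point.
Start: joints at [-1.21, 0.3, 1.521, -0, 1.321, -0.067], TCP at [0.228, -0.5, 0.174] pointing down, gripper open.
Joint ranges: [-3.03, 3.03], [-0.79, 2.21], [0.23, 2.52], [-1.04, 4.18], [0, 3.07], [-2.55, 2.55]. Speed limits (rad/s): [2.22, 2.22, 2.57, 3.14, 3.14, 3.14].

INTERFACE

Orientations are given as [roll, pitch, yaw] about the fixed x, y, z axes, in that order (R = Rz(yaw) Ry(pitch) Rx(roll)).
In Python, from station import get_obs, cams, hand_in gives the robot as it stands. The module is installed in compiled form; this text tells all that it offers.
- The arm moves only by the tool step_arm, never from a script. Its argument "plan" is a list of rows, each an object with "grip": the closure, from -1 (fully open) to 1 (shut), so that 0 is half open; "slide": the shift along the tool's x, y, z in m, a list of three; "spin": the turn about the tool's y in degrees. A call has 1 to 20 rows; each row shifts and turns the commanded pose from where the row before left it, along the tool's axes as they then stand; what a row does not reach is not made up. A row lasts 1/12 s, in which the tool goes at most 41.7 mm and 7.16 degrees, less where a joint would pass 70% of its speed; a pose out of reach is approached as far as the arm can. A call is refused whole if a number of a shift passes 0.0417 or a number of a turn 7.16, either way. A call with a gripper value outside its range is refused whole. The fingers move at their own pace and stop on an object; "force" is the grip in N (left out, the last holds). Time passes only in rows, so rows that do not move let the fingers close. It gives the time, the measured TCP pose, the force and the opening at its end, in the units of the state.
- get_obs(): the state, without advancing time (a new reading comes with each control period).
- cams.camera(name): name is "side" or "top"; returns the picture (480x640x3 uint8, blue, green, red); there is no depth.
- cams.calibration(name): a dict with "K" (3x3 intrinsics, pixels), "T" (4x4, takes a point from camera to world coordinates). Camera axes: x right, y up, looking along -z (the intrinsics and any distortion apply to the point x, -y, -z); pixel columns grow to the right and rows downward; lengths in m; the calibration is good to about 2 mm. A picture is of the moment at which its call begins. calibration takes no time and is no camera call.
- hand_in(): hands the job in, once; it reports no verdict.
The state is a dict: "time_s": time; "qpos": joint angles; "joint_vel": joint speeds; "tau": joint torques, N m; "ee_pos": TCP position; "eef_rot": TCP orientation; "force": force on the tool from outside, world axes, zero at the start; "moment": the same for the moment, N m; "grip_width": finger opening in m.
Only numpy, scipy, OpenCV 4.12 (cv2) and the standard library are available. Lean on these libraries where they do the work, as an engineer would, in place of code of your own. Each camera call takes 0.05 s, during which the arm holds its last target.

## Working session

There is one attempt and no reset: what is moved stays moved. The work goes in short steps, Python scripts to look and compute and a tool call to move; the robot and the scene stay as the last step left them, time stands still between calls to the robot, and variables do not carry over. Pictures are saved under pics/ and viewed, and the job is handed in when it is done.

Besides the shell and the picture viewer there is one more tool, called as a command line: name --argument value ..., lists and objects as JSON in quotes. step_arm: Moves the arm, as the interface text tells. Its arguments: {"type":"object","properties":{"plan":{"type":"array","items":{"type":"object","properties":{"grip":{"type":"number"},"slide":{"type":"array","items":{"type":"number"}},"spin":{"type":"number"}}}},"force":{"type":"number"}},"required":["plan"]}

```bash
ls; mkdir -p pics; python3 - <<'E'
from station import get_obs, cams
import cv2
print(get_obs())
for n in("side","top"):
    cv2.imwrite(f"pics/{n}0.png",cams.camera(n)); c=cams.calibration(n); print(n,c)
E
```

```text
pics
{'time_s': 0.0, 'qpos': array([-1.20958883e+00,  3.00479457e-01,  1.52158574e+00, -2.77772907e-05,
        1.32071386e+00, -6.66069883e-02]), 'joint_vel': array([ 0.00032395,  0.00010152, -0.00111276, -0.00095393, -0.00038256,
       -0.00143031]), 'tau': array([-1.49367293e-03, -5.31812990e+01, -3.52732301e+01,  7.07569672e-02,
        2.44608679e-02, -8.87944020e-05]), 'ee_pos': array([ 0.22806344, -0.50014936,  0.17317981]), 'eef_rot': array([-1.57074421e+00,  1.18555625e-03, -1.14297492e+00]), 'force': array([-0.06900682, -0.60352535, -0.36732366]), 'moment': array([-0.05218031, -0.02412161,  0.00792906]), 'grip_width': 0.09425282314212699}
side {'K': array([[599.70095448,   0.        , 321.77718827],
       [  0.        , 599.70095448, 241.03548402],
       [  0.        ,   0.        ,   1.        ]]), 'T': array([[-0.96343378,  0.20411645, -0.1735852 ,  0.36920278],
       [-0.26779909, -0.71203254,  0.64907111,  0.74233079],
       [ 0.00888778,  0.671823  ,  0.7406584 ,  0.98482561],
       [ 0.        ,  0.        ,  0.        ,  1.        ]])}
top {'K': array([[562.02750465,   0.        , 327.0871146 ],
       [  0.        , 562.02750465, 239.21917895],
       [  0.        ,   0.        ,   1.        ]]), 'T': array([[-1.58200093e-03,  9.84071057e-01, -1.77768535e-01,
         3.05671156e-01],
       [-9.99905222e-01,  8.74587985e-04,  1.37398202e-02,
        -6.56879636e-02],
       [ 1.36764336e-02,  1.77773423e-01,  9.83976405e-01,
         1.52375363e+00],
       [ 0.00000000e+00,  0.00000000e+00,  0.00000000e+00,
         1.00000000e+00]])}
```

View pics/top0.png

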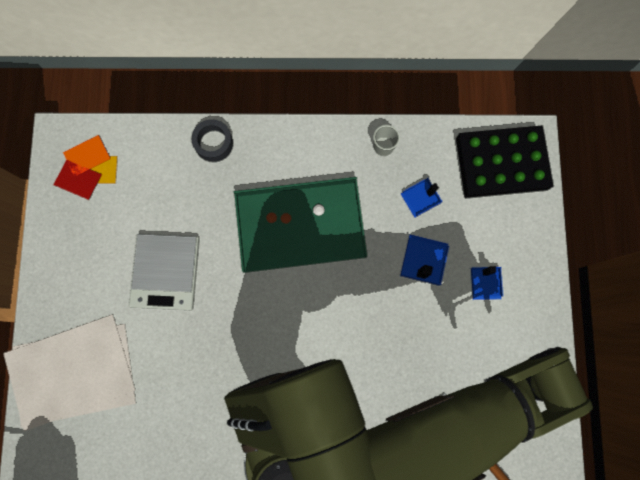

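View pics/side0.png

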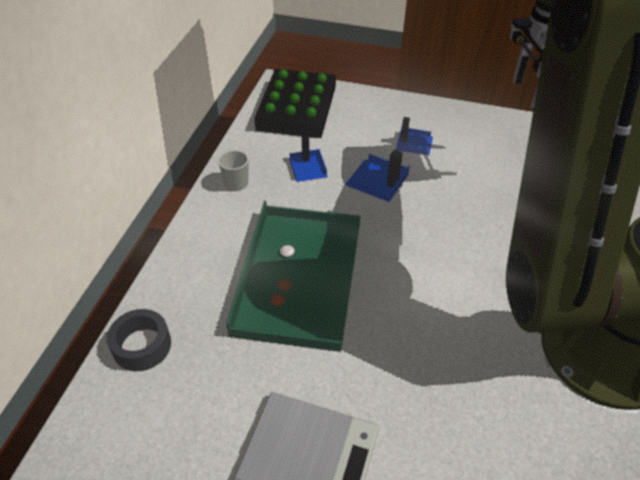

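The top picture shows the tray around (300,222), corms at about (271,217) and (286,218), the pebble at (319,210), the scale at (165,270) and the largest scoop at (425,260). There are smaller decoy scoops at (421,196) and (487,283). I'll zoom in next.

```bash
python3 - <<'E'
import cv2,numpy as np
t=cv2.imread("pics/top0.png"); s=cv2.imread("pics/side0.png")
def z(im,x0,y0,w,h,k,n,g=1.6):
    c=im[y0:y0+h,x0:x0+w]; c=np.clip(c.astype(float)*g,0,255).astype(np.uint8)
    cv2.imwrite("pics/"+n,cv2.resize(c,None,fx=k,fy=k,interpolation=cv2.INTER_CUBIC))
z(t,225,165,150,112,5,"z_tray.png",2)
z(t,385,170,130,100*13//13,6,"z_sc1.png",2)
z(t,390,222,70,75,8,"z_sc.png",2)
z(s,335,130,90,80,7,"z_scs.png",2)
z(t,120,220,90,95,6,"z_scale.png",1)
z(s,220,195,150,160,4,"z_trays.png",2)
E
```

```text
(no output)
```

View pics/z_tray.png

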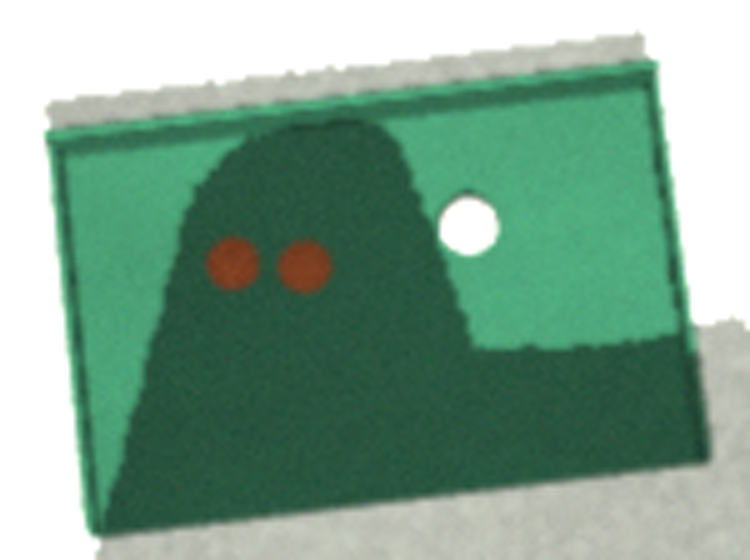

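View pics/z_sc.png

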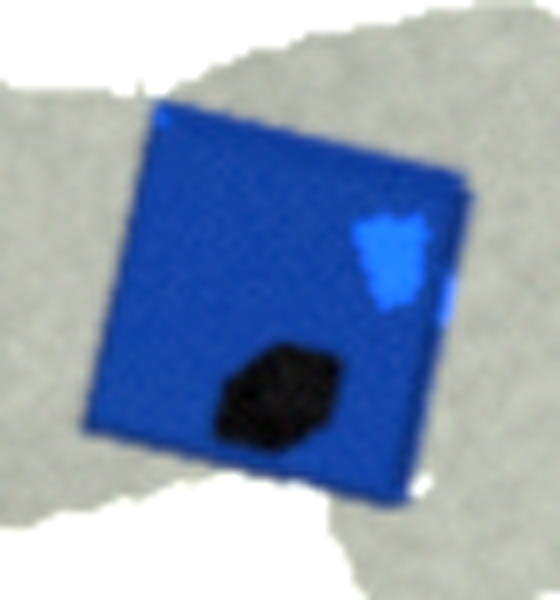

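View pics/z_scs.png

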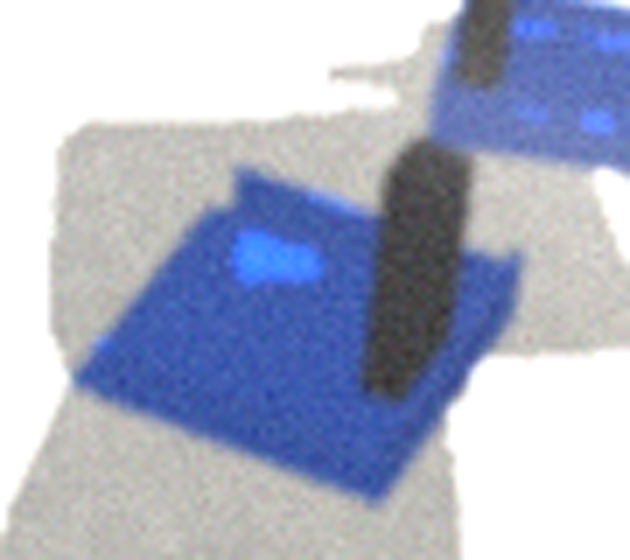

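View pics/z_scale.png

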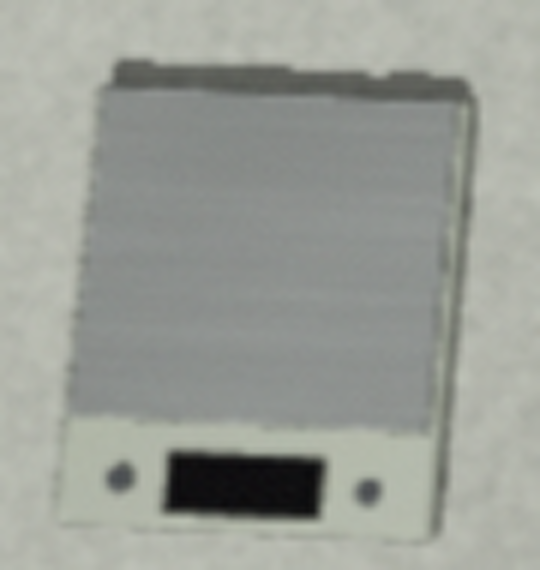

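View pics/z_trays.png

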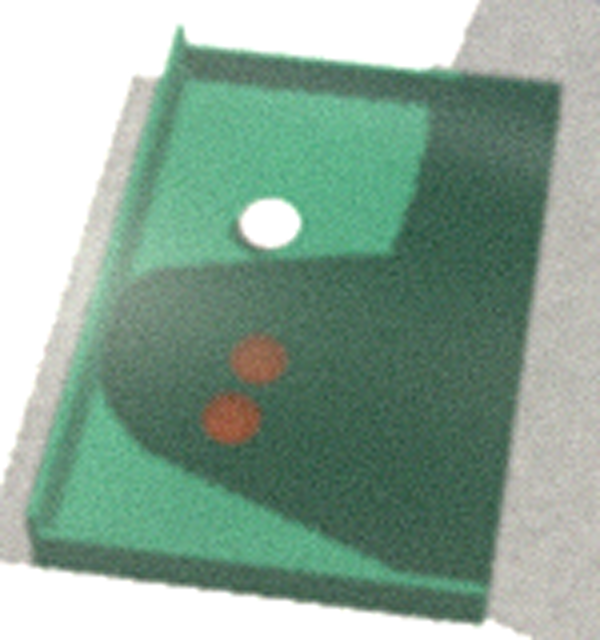

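```bash
cat > h.py <<'E'
import numpy as np,cv2
from scipy.optimize import least_squares
from station import get_obs,cams
C={n:cams.calibration(n) for n in("top","side")}
def proj(n,P):
    P=np.atleast_2d(P);T=C[n]["T"];K=C[n]["K"]
    c=(P-T[:3,3])@T[:3,:3]; u=c*[1,-1,-1]
    q=u@K.T; return q[:,:2]/q[:,2:]
def plane(n,px,z):
    K=C[n]["K"];T=C[n]["T"];d=np.linalg.solve(K,[px[0],px[1],1.])*[1,-1,-1]
    d=T[:3,:3]@d; o=T[:3,3]; return o+d*(z-o[2])/d[2]
def tri(pt,ps,z0=.02):
    f=lambda p:np.r_[proj("top",p)[0]-pt,proj("side",p)[0]-ps]
    r=least_squares(f,plane("top",pt,z0));return r.x,r.fun
def W(p,L):
    c,s=np.cos(p[2]),np.sin(p[2]);L=np.atleast_2d(L)
    z=p[3] if len(p)>3 else 0
    return np.c_[p[0]+c*L[:,0]-s*L[:,1],p[1]+s*L[:,0]+c*L[:,1],L[:,2]+z]
def fit(obs,p0):
    # obs: list (cam,local xyz,px); 
    f=lambda p:np.concatenate([proj(n,W(p,l))[0]-np.array(x) for n,l,x in obs])
    r=least_squares(f,p0,loss="soft_l1");return r.x,f(r.x).reshape(-1,2)
def uz(x,y,k,ox,oy): return ((x+.5)/k-.5+ox,(y+.5)/k-.5+oy)
E
cat > fit0.py <<'E'
from h import *
np.set_printoptions(precision=4,suppress=True)
t=lambda x,y:uz(x,y,5,225,165); s=lambda x,y:uz(x,y,4,220,195)
tray,r=fit([("top",(.11,.17,.045),t(48,133)),("top",(.11,-.17,.045),t(655,62)),("top",(-.11,-.17,.005),t(708,462)),("top",(-.11,.17,.03),t(95,533)),
("side",(.11,-.17,.045),s(180,28)),("side",(.11,.17,.045),s(30,520)),("side",(-.11,-.17,.03),s(560,85)),("side",(-.11,.17,.03),s(488,585))],[.5,0,0])
print("tray",tray,"\n",r)
a=lambda x,y:uz(x,y,8,390,222); b=lambda x,y:uz(x,y,7,335,130)
sc,r=fit([("top",(.06,.055,0),a(150,105)),("top",(.06,-.055,.024),a(470,180)),("top",(-.06,.055,.03),a(85,430)),("top",(-.06,-.055,.03),a(405,503)),
("side",(.06,.055,0),b(75,380)),("side",(.06,-.055,.024),b(240,170)),("side",(-.06,-.055,.03),b(520,255))],[.5,-.2,0])
print("scoop",sc,"\n",r)
c=lambda x,y:uz(x,y,6,120,220)
k,r=fit([("top",(.075,.08,.025),c(103,85)),("top",(.075,-.08,.025),c(465,100)),("top",(-.075,.08,.025),c(68,415)),("top",(-.075,-.08,.025),c(432,430))],[.5,.2,0])
print("scale",k,"\n",r)
for nm,pt,ps,z in[("corm1",t(233,264),s(231,418),.016),("corm2",t(305,267),s(259,359),.016),("peb",t(469,226),s(270,222),.012)]:
    print(nm,tri(pt,ps),plane("top",pt,z),plane("side",ps,z), "trayfr",end=" ")
    p=tri(pt,ps)[0];cc,ss=np.cos(tray[2]),np.sin(tray[2]);d=p[:2]-tray[:2];print(cc*d[0]+ss*d[1],-ss*d[0]+cc*d[1])
# overlays
T=cv2.imread("pics/top0.png");S=cv2.imread("pics/side0.png")
P=[(-.042+dx,dy,z) for z in(0,.102) for dx in(-.012,.012) for dy in(-.012,.012)]
L=[(.06,.055,0),(.06,-.055,0),(-.06,-.055,0),(-.06,.055,0),(-.06,-.055,.03),(-.06,.055,.03)]+P
for n,im,(x0,y0,w,h) in(("top",T,(385,220,80,75)),("side",S,(335,130,90,80))):
    o=cv2.resize(np.clip(im[y0:y0+h,x0:x0+w]*2.,0,255).astype(np.uint8),None,fx=7,fy=7,interpolation=cv2.INTER_CUBIC)
    for q in proj(n,W(sc,L)): cv2.circle(o,tuple(int(v) for v in ((q-[x0,y0]+.5)*7-.5)),3,(0,0,255),-1)
    cv2.imwrite(f"pics/ov_{n}.png",o)
E
python3 fit0.py
```

```text
tray [ 0.6178 -0.0122  0.1287] 
 [[-1.9591 -0.1088]
 [ 0.8108 -1.1339]
 [ 0.4486  0.0687]
 [-2.2172  0.6318]
 [-0.7686 -1.9965]
 [-0.6304 -0.663 ]
 [ 1.0064 -1.105 ]
 [ 0.9778  2.2363]]
scoop [ 0.5222 -0.35   -0.2559] 
 [[ 0.1398 -0.0856]
 [ 0.8879 -0.9921]
 [-0.1313 -0.1624]
 [-0.0745  1.099 ]
 [-0.0258  1.4564]
 [-2.1089 -1.3017]
 [ 2.0307  0.8819]]
scale [ 0.5133  0.3503 -0.0454] 
 [[ 0.3679 -0.3218]
 [-0.7445 -0.1226]
 [ 0.3219  0.1144]
 [-0.0599  0.3283]]
corm1 (array([0.6403, 0.0668, 0.0125]), array([-0.0191, -0.2729,  0.1911,  0.0594])) [0.6387 0.0664 0.016 ] [0.6397 0.0692 0.016 ] trayfr 0.032385686077539014 0.07549869569180978
corm2 (array([0.6384, 0.0272, 0.0125]), array([-0.0133, -0.1957,  0.1399,  0.0434])) [0.6371 0.0269 0.016 ] [0.6378 0.0297 0.016 ] trayfr 0.02545550919776884 0.03648153482434191
peb (array([ 0.6614, -0.0629,  0.0133]), array([-0.0112, -0.1499,  0.1122,  0.035 ])) [ 0.6613 -0.063   0.012 ] [ 0.662  -0.0641  0.012 ] trayfr 0.036657770441414855 -0.05584791483421475
```

```bash
cat >> fit0.py <<'E'
LT=[(.11,y,.045) for y in(.17,-.17)]+[(.104,y,.045) for y in(.164,-.164)]+[(.104,y,.005) for y in(.164,-.164)]+[(-.11,y,z) for y in(.17,-.17,.164,-.164) for z in(0,.03)]
for n,im,(x0,y0,w,h) in(("top",T,(225,165,150,112)),("side",S,(220,190,150,165))):
    k=5 if n=="top" else 3.6
    o=cv2.resize(np.clip(im[y0:y0+h,x0:x0+w]*2.,0,255).astype(np.uint8),None,fx=k,fy=k,interpolation=cv2.INTER_CUBIC)
    for q in proj(n,W(tray,LT)): cv2.circle(o,tuple(int(v) for v in ((q-[x0,y0]+.5)*k-.5)),2,(0,0,255),-1)
    cv2.imwrite(f"pics/ovt_{n}.png",o)
E
python3 fit0.py >/dev/null
```

```text
(no output)
```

View pics/ovt_top.png

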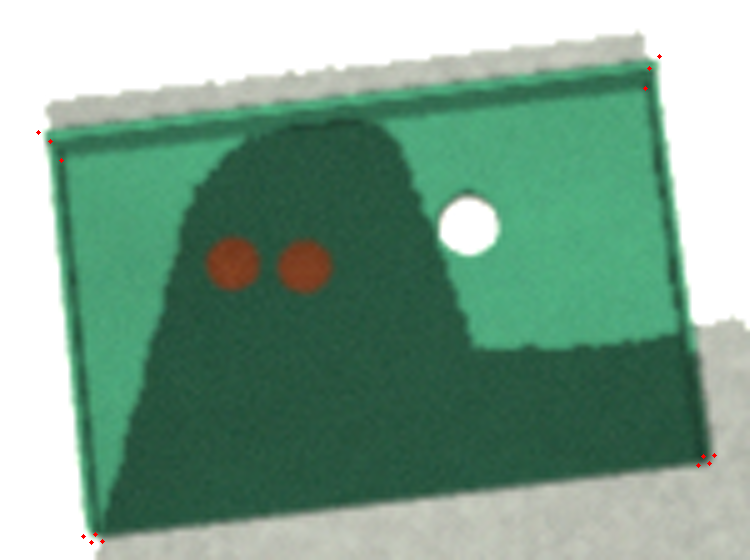

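View pics/ovt_side.png

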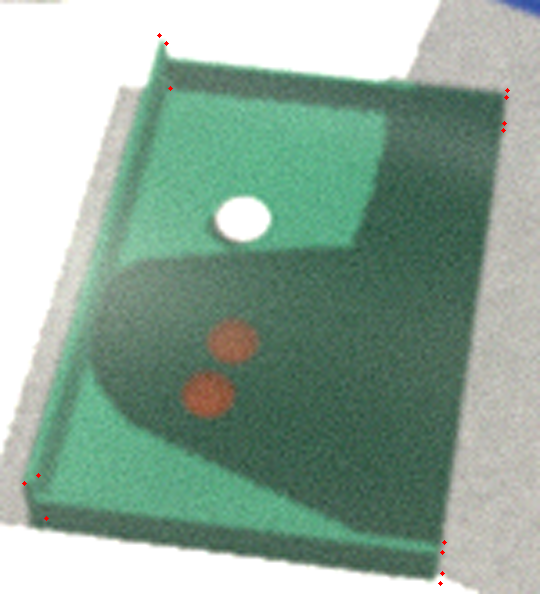

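View pics/ov_top.png

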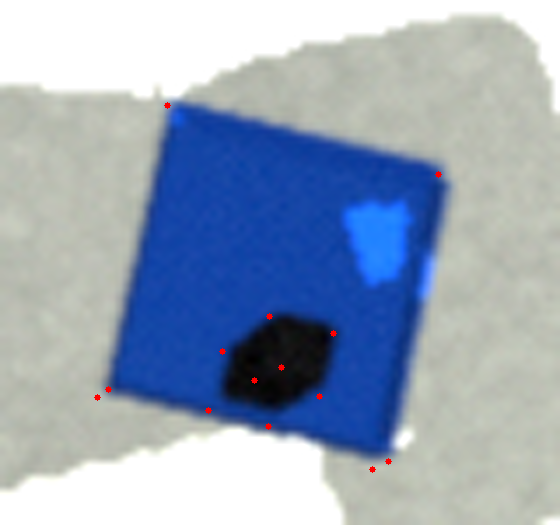

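View pics/ov_side.png

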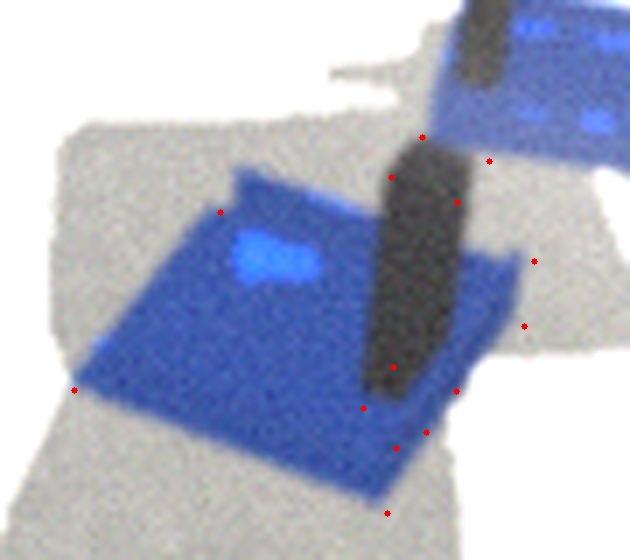

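The overlays agree to 1–2 px. The scoop lies with its lip toward +x, yaw about -0.256, and the grip point is near (0.482,-0.339). I'll move above it with the jaws along the scoop's x.

step_arm --plan '[{"grip": -1, "spin": -6.35}, {"grip": -1, "spin": -6.35}, {"grip": -1, "spin": -6.35}, {"grip": -1, "spin": -6.35}, {"grip": -1, "spin": -6.35}, {"grip": -1, "spin": -6.35}, {"grip": -1, "spin": -6.35}, {"grip": -1, "spin": -6.35}, {"grip": -1, "slide": [0.0257, 0, 0.0275]}, {"grip": -1, "slide": [0.0257, 0, 0.0275]}, {"grip": -1, "slide": [0.0257, 0, 0.0275]}, {"grip": -1, "slide": [0.0257, 0, 0.0275]}, {"grip": -1, "slide": [0.0257, 0, 0.0275]}, {"grip": -1, "slide": [0.0257, 0, 0.0275]}, {"grip": -1, "slide": [0.0257, 0, 0.0275]}, {"grip": -1, "slide": [0.0257, 0, 0.0275]}, {"grip": -1}, {"grip": -1}]'

```text
schema error: expected keys grip, slide, spin
```

```bash
cat >> h.py <<'E'
np.set_printoptions(precision=4,suppress=True)
def need(p,yaw=None):
    o=get_obs();e=o["ee_pos"];y=o["eef_rot"][2];d=np.array(p)-e
    x=np.array([np.cos(y),np.sin(y),0]);z=np.array([-np.sin(y),np.cos(y),0])
    print("t",o["time_s"],"ee",e,"rpy",o["eef_rot"],"F",o["force"],"w",o["grip_width"],"slide",[d@x,-d[2],d@z],"spin",None if yaw is None else -np.degrees(yaw-y))
def snap(n,tag,x0,y0,w,h,k,g=1.6):
    im=cams.camera(n);cv2.imwrite(f"pics/{tag}_full.png",im)
    c=np.clip(im[y0:y0+h,x0:x0+w]*g,0,255).astype(np.uint8)
    cv2.imwrite(f"pics/{tag}.png",cv2.resize(c,None,fx=k,fy=k,interpolation=cv2.INTER_CUBIC))
E
python3 - <<'E'
from h import *
need([.483,-.339,.056],-.256)
snap("top","t1",350,200,130,110,5);snap("side","s1",300,80,160,140,4)
E
```

```text
t 0.1 ee [ 0.2281 -0.5002  0.1732] rpy [-1.5708  0.001  -1.143 ] F [-0.5849  0.5805  0.0711] w 0.09385541051694636 slide [np.float64(-0.04091997761064374), np.float64(0.11723634435054398), np.float64(0.298823962134332)] spin -50.82366880690973
```

View pics/s1.png

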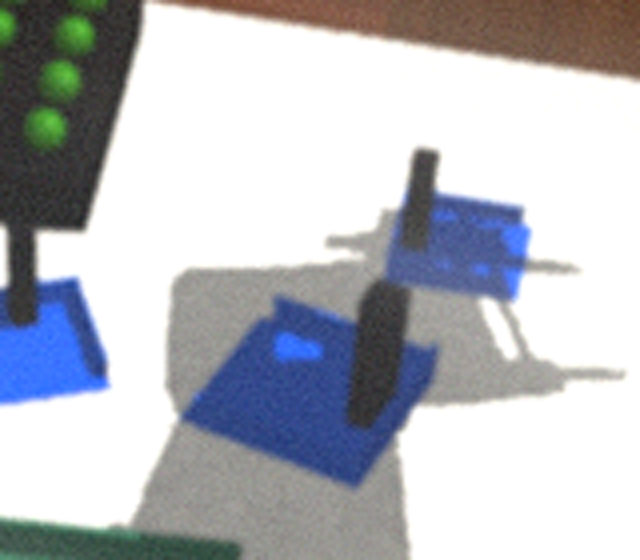

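View pics/t1.png

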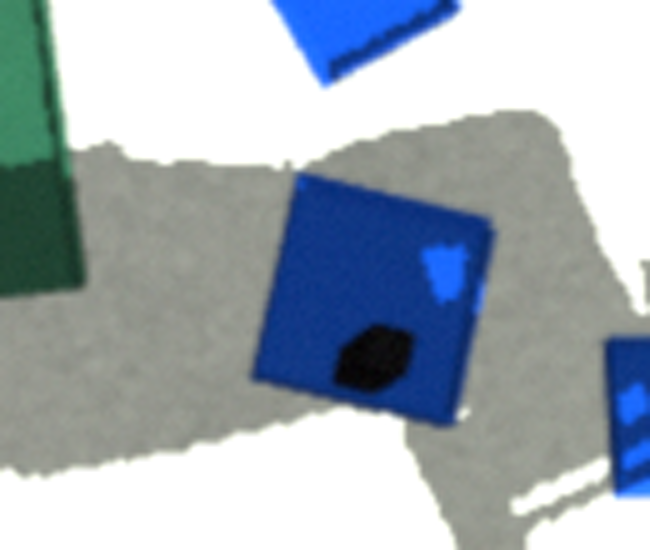

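The plan was refused because every row needs all three keys, so nothing moved. I'm resending it.

step_arm --plan '[{"grip": -1, "slide": [0, 0, 0], "spin": -6.35}, {"grip": -1, "slide": [0, 0, 0], "spin": -6.35}, {"grip": -1, "slide": [0, 0, 0], "spin": -6.35}, {"grip": -1, "slide": [0, 0, 0], "spin": -6.35}, {"grip": -1, "slide": [0, 0, 0], "spin": -6.35}, {"grip": -1, "slide": [0, 0, 0], "spin": -6.35}, {"grip": -1, "slide": [0, 0, 0], "spin": -6.35}, {"grip": -1, "slide": [0, 0, 0], "spin": -6.35}, {"grip": -1, "slide": [0.0257, 0, 0.0275], "spin": 0}, {"grip": -1, "slide": [0.0257, 0, 0.0275], "spin": 0}, {"grip": -1, "slide": [0.0257, 0, 0.0275], "spin": 0}, {"grip": -1, "slide": [0.0257, 0, 0.0275], "spin": 0}, {"grip": -1, "slide": [0.0257, 0, 0.0275], "spin": 0}, {"grip": -1, "slide": [0.0257, 0, 0.0275], "spin": 0}, {"grip": -1, "slide": [0.0257, 0, 0.0275], "spin": 0}, {"grip": -1, "slide": [0.0257, 0, 0.0275], "spin": 0}, {"grip": -1, "slide": [0, 0, 0], "spin": 0}, {"grip": -1, "slide": [0, 0, 0], "spin": 0}]'

```text
time_s: 1.7
ee_pos: [0.4838, -0.3385, 0.1732]
eef_rot: [-1.57, 0.001, -0.254]
force: [-0.8, 0.1, -0.1]
grip_width: 0.0944
```

```bash
python3 - <<'E'
from h import *
need([.483,-.339,.056],-.256)
snap("top","t2",350,200,130,110,5);snap("side","s2",300,80,160,140,4)
# post refit w/ observed points from s1/t1: post top centre
a=lambda x,y:uz(x,y,5,350,200); b=lambda x,y:uz(x,y,4,300,80)
print(tri(a(385,345),b(385,290),.1), proj("side",W([.5222,-.35,-.2559],[-.042,0,.102])),proj("top",W([.5222,-.35,-.2559],[-.042,0,.102])),a(385,345),b(385,290))
E
```

```text
t 1.7 ee [ 0.4838 -0.3385  0.1732] rpy [-1.5705  0.0008 -0.2536] F [-0.761   0.0617 -0.1019] w 0.09439280947508574 slide [np.float64(-0.0007032954722819369), np.float64(0.11718239782928339), np.float64(-0.0006670394922428963)] spin 0.1396172534213654
(array([ 0.4857, -0.3386,  0.1067]), array([ 0.0004,  0.0779, -0.0671, -0.0198])) [[397.4553 153.8197]] [[426.6107 270.5323]] (426.6, 268.6) (395.875, 152.125)
```

View pics/s2.png

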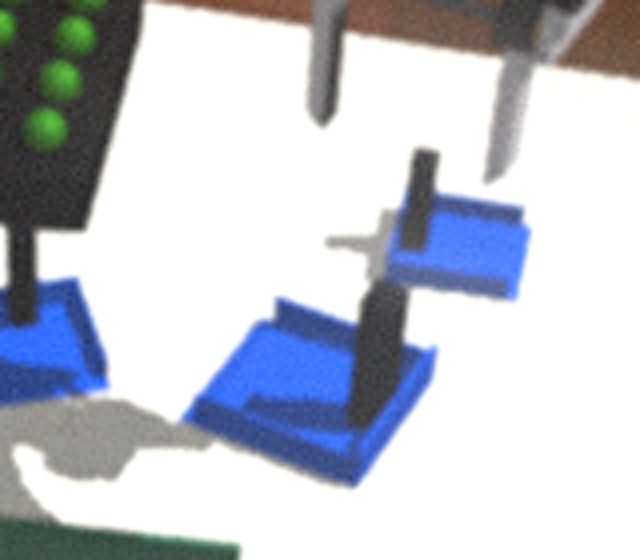

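View pics/t2.png

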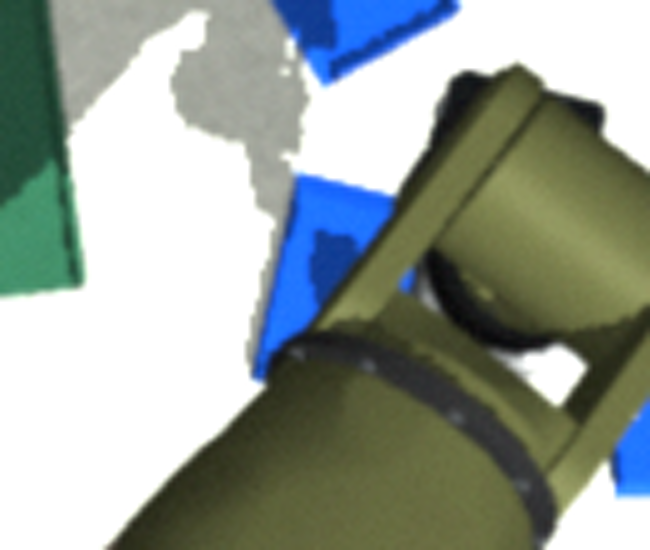

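The side picture shows the fingers straddling the post of the big scoop. I'll descend and grip.

step_arm --plan '[{"grip": -1, "slide": [0, 0.0293, 0], "spin": 0}, {"grip": -1, "slide": [0, 0.0293, 0], "spin": 0}, {"grip": -1, "slide": [0, 0.0293, 0], "spin": 0}, {"grip": -1, "slide": [0, 0.0293, 0], "spin": 0}, {"grip": -1, "slide": [0, 0, 0], "spin": 0}, {"grip": -1, "slide": [0, 0, 0], "spin": 0}, {"grip": 1, "slide": [0, 0, 0], "spin": 0}, {"grip": 1, "slide": [0, 0, 0], "spin": 0}, {"grip": 1, "slide": [0, 0, 0], "spin": 0}, {"grip": 1, "slide": [0, 0, 0], "spin": 0}, {"grip": 1, "slide": [0, 0, 0], "spin": 0}, {"grip": 1, "slide": [0, 0, 0], "spin": 0}, {"grip": 1, "slide": [0, 0, 0], "spin": 0}, {"grip": 1, "slide": [0, 0, 0], "spin": 0}]' --force 40

```text
time_s: 2.97
ee_pos: [0.4829, -0.3397, 0.0566]
eef_rot: [-1.571, -0.0, -0.256]
force: [0.6, -0.5, -0.2]
grip_width: 0.0441
```

```bash
python3 - <<'E'
from h import *
need([.483,-.339,.056],-.256)
snap("side","s3",300,80,160,140,4)
E
```

```text
t 2.9667 ee [ 0.4829 -0.3397  0.0566] rpy [-1.5708 -0.     -0.2563] F [ 0.6154 -0.4608 -0.1717] w 0.04406177322404962 slide [np.float64(-4.58101029676494e-05), np.float64(0.0005889101664044369), np.float64(0.0007284345861570408)] spin -0.015352714723641843
```

View pics/s3.png

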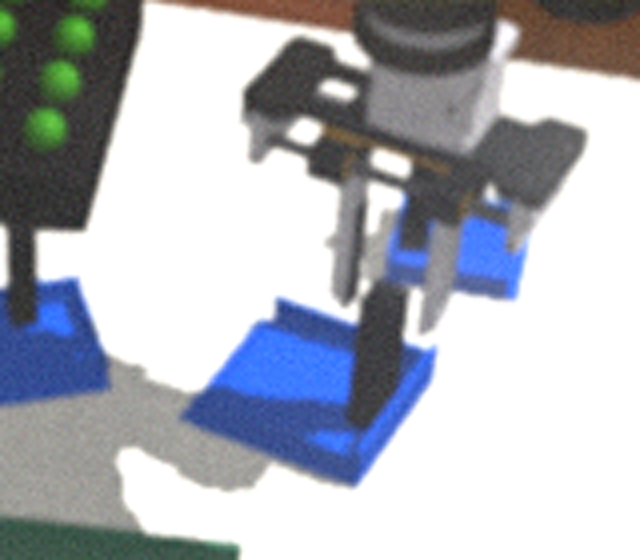

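```bash
python3 - <<'E'
from h import *
o=get_obs();e=o["ee_pos"];y=o["eef_rot"][2];x=np.array([np.cos(y),np.sin(y),0])
for k in(-.022,0,.022):
    q=proj("side",e+k*x)[0]; print(k,(q-[300,80]+.5)*4-.5)
im=cv2.imread("pics/s3_full.png");cv2.imwrite("pics/s3z.png",cv2.resize(np.clip(im[130:210,350:430]*1.3,0,255).astype(np.uint8),None,fx=7,fy=7,interpolation=cv2.INTER_CUBIC))
E
```

```text
-0.022 [415.4107 368.9647]
0 [381.3656 356.2484]
0.022 [347.6721 343.6634]
```

View pics/s3z.png

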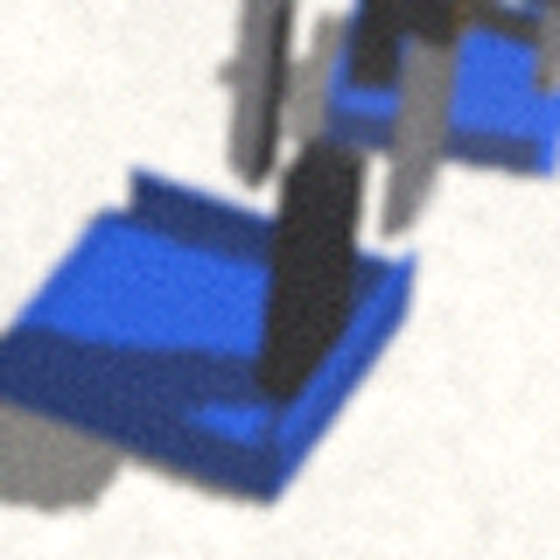

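step_arm --plan '[{"grip": 1, "slide": [0, 0, 0], "spin": 0}, {"grip": 1, "slide": [0, 0, 0], "spin": 0}, {"grip": 1, "slide": [0, 0, 0], "spin": 0}, {"grip": 1, "slide": [0, 0, 0], "spin": 0}, {"grip": 1, "slide": [0, 0, 0], "spin": 0}, {"grip": 1, "slide": [0, 0, 0], "spin": 0}]'

```text
time_s: 3.52
ee_pos: [0.4829, -0.3397, 0.0565]
eef_rot: [-1.571, -0.0, -0.256]
force: [0.5, -0.3, 0.1]
grip_width: 0.0238
```

```bash
python3 - <<'E'
from h import *
need([.483,-.339,.056],-.256)
snap("side","s4",350,130,80,80,7,1.3)
e=get_obs()["ee_pos"]
for d in(0,.019,.046):print((proj("side",e+[0,0,d])[0]-[350,130]+.5)*7)
E
```

```text
t 3.5167 ee [ 0.4829 -0.3397  0.0565] rpy [-1.5708 -0.     -0.2564] F [ 0.5096 -0.2917  0.0515] w 0.02377361412004793 slide [np.float64(-5.328376662700477e-05), np.float64(0.0005406549214113862), np.float64(0.0007608181404258882)] spin -0.021436838271453578
[318.2562 274.4418]
[323.9303 230.9393]
[332.1932 167.5888]
```

View pics/s4.png

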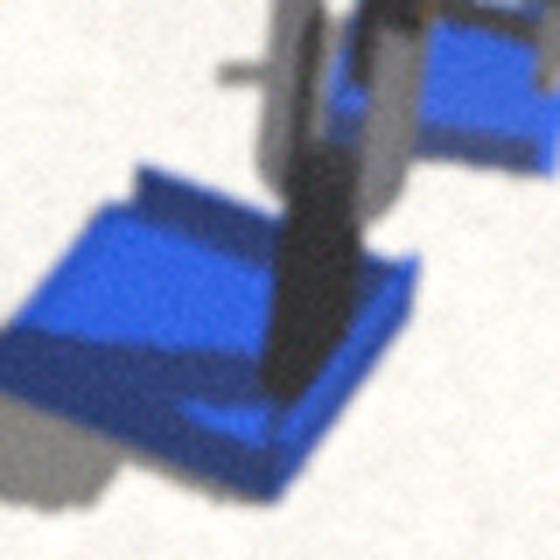

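```bash
python3 - <<'E'
from h import *
for d in(0,.02,.03):print((proj("side",[.4838,-.3385,.1732+d])[0]-[300,80]+.5)*4, (proj("side",[.4838,-.3385-d,.1732])[0]-[300,80]+.5)*4)
x=np.array([np.cos(-.2536),np.sin(-.2536),0])
for k in(-.053,.053):print((proj("side",np.array([.4838,-.3385,.1732])+k*x)[0]-[300,80]+.5)*4)
snap("top","t4",380,210,90,90,6,1.3)
E
```

```text
[400.7566 196.8595] [400.7566 196.8595]
[404.6127 167.124 ] [407.3474 175.6486]
[406.5738 152.0021] [410.595 165.197]
[489.2551 227.4747]
[314.5743 167.0456]
```

View pics/t4.png

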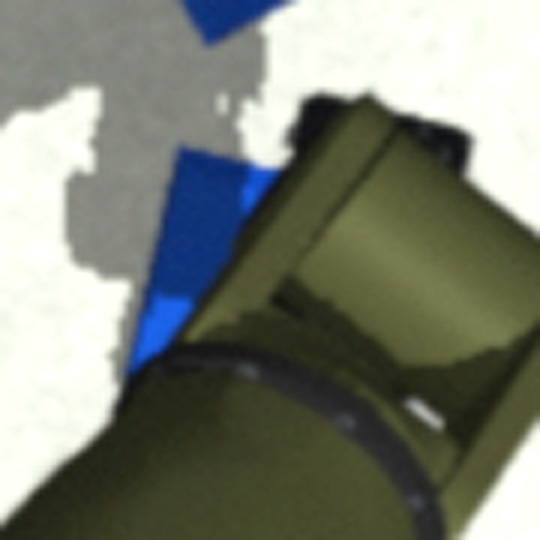

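The jaws stopped at 23.8 mm, so the post is gripped. In the picture, though, the finger ends look about 25 mm higher on the post than the TCP reading says. I'll open, go 13 mm lower, which is safe either way, and regrip.

step_arm --plan '[{"grip": 0, "slide": [0, 0, 0], "spin": 0}, {"grip": 0, "slide": [0, 0, 0], "spin": 0}, {"grip": 0, "slide": [0, 0, 0], "spin": 0}, {"grip": 0, "slide": [0, 0, 0.0008], "spin": 0}, {"grip": 0, "slide": [0, 0.0065, 0], "spin": 0}, {"grip": 0, "slide": [0, 0.0065, 0], "spin": 0}, {"grip": 0, "slide": [0, 0, 0], "spin": 0}, {"grip": 1, "slide": [0, 0, 0], "spin": 0}, {"grip": 1, "slide": [0, 0, 0], "spin": 0}, {"grip": 1, "slide": [0, 0, 0], "spin": 0}, {"grip": 1, "slide": [0, 0, 0], "spin": 0}, {"grip": 1, "slide": [0, 0, 0], "spin": 0}, {"grip": 1, "slide": [0, 0, 0], "spin": 0}, {"grip": 1, "slide": [0, 0, 0], "spin": 0}, {"grip": 1, "slide": [0, 0, 0], "spin": 0}]' --force 40

```text
time_s: 4.87
ee_pos: [0.4831, -0.339, 0.0437]
eef_rot: [-1.571, -0.0, -0.256]
force: [0.4, 0.3, 0.7]
grip_width: 0.0237
```

```bash
python3 - <<'E'
from h import *
need([.483,-.339,.0435],-.256)
snap("side","s5",350,130,80,80,7,1.3)
E
```

```text
t 4.8667 ee [ 0.4831 -0.339   0.0437] rpy [-1.5708 -0.0002 -0.2563] F [0.3898 0.2911 0.7025] w 0.02374743814187973 slide [np.float64(-0.00011259321055414771), np.float64(0.0001623162977146611), np.float64(-3.914152674388919e-05)] spin -0.019098533497165792
```

View pics/s5.png

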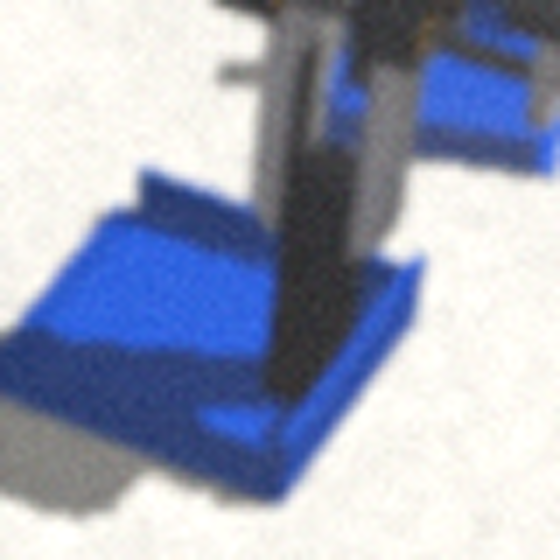

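step_arm --plan '[{"grip": 1, "slide": [0, -0.025, 0], "spin": 0}, {"grip": 1, "slide": [0, -0.03, 0], "spin": 0}, {"grip": 1, "slide": [0, -0.025, 0], "spin": 0}, {"grip": 1, "slide": [0, 0, 0], "spin": -5.5}, {"grip": 1, "slide": [0, 0, 0], "spin": -5.5}, {"grip": 1, "slide": [0, 0, 0], "spin": -5.5}, {"grip": 1, "slide": [0, 0, 0], "spin": -5.55}, {"grip": 1, "slide": [0.0054, 0, 0.0263], "spin": 0}, {"grip": 1, "slide": [0.0054, 0, 0.0363], "spin": 0}, {"grip": 1, "slide": [0.0054, 0, 0.0363], "spin": 0}, {"grip": 1, "slide": [0.0054, 0, 0.0363], "spin": 0}, {"grip": 1, "slide": [0.0054, 0, 0.0363], "spin": 0}, {"grip": 1, "slide": [0.0054, 0, 0.0363], "spin": 0}, {"grip": 1, "slide": [0.0054, 0, 0.0363], "spin": 0}, {"grip": 1, "slide": [0.0054, 0, 0.0363], "spin": 0}, {"grip": 1, "slide": [0.0054, 0, 0.0363], "spin": 0}, {"grip": 1, "slide": [0.0054, 0, 0.0263], "spin": 0}, {"grip": 1, "slide": [0, 0, 0.02], "spin": 0}, {"grip": 1, "slide": [0, 0, 0], "spin": 0}, {"grip": 1, "slide": [0, 0, 0], "spin": 0}]'

```text
time_s: 6.58
ee_pos: [0.4899, 0.0285, 0.1235]
eef_rot: [-1.571, 0.0, 0.13]
force: [-0.3, -0.2, -0.9]
grip_width: 0.0236
```

```bash
python3 - <<'E'
from h import *
need([.4896,.0277,.0487],.1287)
snap("side","s6",200,180,200,200,3,1.5)
snap("top","t6",210,160,190,140,4,1.5)
E
```

```text
t 6.5833 ee [0.4899 0.0285 0.1235] rpy [-1.5709  0.0003  0.1304] F [-0.269  -0.1531 -0.8757] w 0.023612132400753973 slide [np.float64(-0.0003917409764802618), np.float64(0.07475422523436709), np.float64(-0.0007409395434685008)] spin 0.09628458715840497
```

View pics/s6.png

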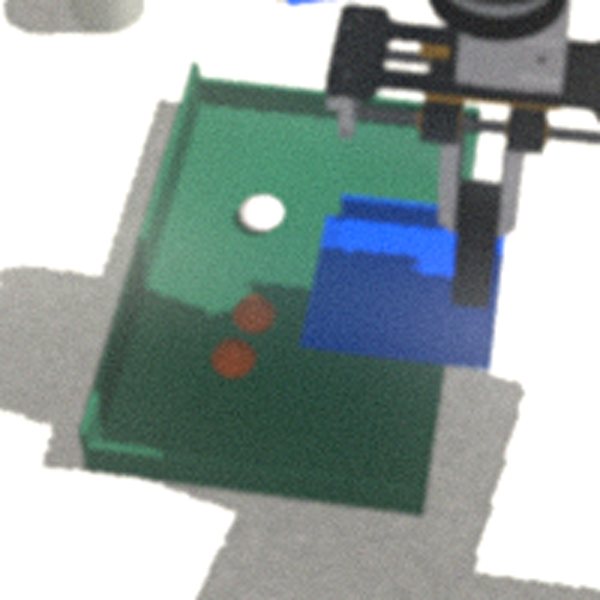

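View pics/t6.png

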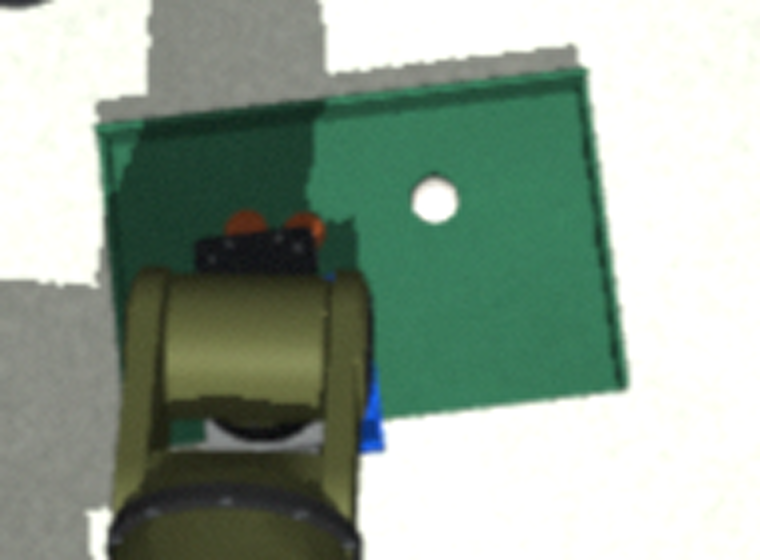

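```bash
python3 - <<'E'
from h import *
o=get_obs();e=o["ee_pos"];y=o["eef_rot"][2]
p=[e[0]+.042*np.cos(y),e[1]+.042*np.sin(y),y,e[2]-.0437]
obs={(.06,.055,.0):(302,346),(.06,-.055,.024):(343,197),(.06,-.055,0):(325,215),(-.06,.055,.0):(490,367)}
for l,q in obs.items():
    print(l,(proj("side",W(p,l))[0]-[200,180]+.5)*3-.5,q)
# wall landmarks: visible
for l in[(.11,-.17,.045),(.11,.17,.045)]: print((proj("side",W([.6178,-.0122,.1287],l))[0]-[200,180]+.5)*3-.5)
print((proj("side",W([.6178,-.0122,.1287],(-.11,.17,.0)))[0]-[200,180]+.5)*3-.5)
E
```

```text
(0.06, 0.055, 0.0) [299.6954 348.5674] (302, 346)
(0.06, -0.055, 0.024) [326.9856 193.8925] (343, 197)
(0.06, -0.055, 0) [327.2483 217.8968] (325, 215)
(-0.06, 0.055, 0.0) [490.3095 371.6937] (490, 367)
[192.605   59.9377]
[ 80.5196 432.9607]
[427.2155 516.2654]
```

The side view matches the predicted scoop corners to about 1 px, so the scoop hangs level and sits behind the corms at (253,313) and (234,358). I'll lower it onto the tray floor.

step_arm --plan '[{"grip": 1, "slide": [-0.001, 0.02, -0.001], "spin": 0.1}, {"grip": 1, "slide": [0, 0.025, 0], "spin": 0}, {"grip": 1, "slide": [0, 0.02, 0], "spin": 0}, {"grip": 1, "slide": [0, 0.006, 0], "spin": 0}, {"grip": 1, "slide": [0, 0.002, 0], "spin": 0}, {"grip": 1, "slide": [0, 0.001, 0], "spin": 0}, {"grip": 1, "slide": [0, 0.001, 0], "spin": 0}, {"grip": 1, "slide": [0, 0, 0], "spin": 0}]'

```text
time_s: 7.35
ee_pos: [0.4898, 0.0267, 0.0494]
eef_rot: [-1.571, -0.002, 0.127]
force: [0.2, 0.2, -2.0]
grip_width: 0.0237
```

step_arm --plan '[{"grip": 1, "slide": [0, 0.001, 0], "spin": 0}, {"grip": 1, "slide": [0, 0, 0], "spin": 0}, {"grip": 1, "slide": [0, 0, 0], "spin": 0}]'

```text
time_s: 7.6
ee_pos: [0.4898, 0.0268, 0.0484]
eef_rot: [-1.571, -0.002, 0.127]
force: [-1.6, -0.8, 6.3]
grip_width: 0.0242
```

```bash
python3 - <<'E'
from h import *
need([.62,.0,.0487],.1287); print(get_obs()["moment"])
E
```

```text
t 7.6 ee [0.4898 0.0268 0.0484] rpy [-1.5711 -0.0016  0.1268] F [-1.5745 -0.8336  6.2679] w 0.02417461082717312 slide [np.float64(0.12577048175452576), np.float64(-0.00028820058691368666), np.float64(-0.04304304558550461)] spin -0.10828051598598848
[-0.2143  0.1267  0.0502]
```

It touches down with about 6 N. Now I push forward.

step_arm --plan '[{"grip": 1, "slide": [0.006, 0, 0], "spin": 0}, {"grip": 1, "slide": [0.006, 0, 0], "spin": 0}, {"grip": 1, "slide": [0.006, 0, 0], "spin": 0}, {"grip": 1, "slide": [0.006, 0, 0], "spin": 0}, {"grip": 1, "slide": [0.006, 0, 0], "spin": 0}, {"grip": 1, "slide": [0.006, 0, 0], "spin": 0}, {"grip": 1, "slide": [0.006, 0, 0], "spin": 0}, {"grip": 1, "slide": [0.006, 0, 0], "spin": 0}, {"grip": 1, "slide": [0.006, 0, 0], "spin": 0}, {"grip": 1, "slide": [0.006, 0, 0], "spin": 0}, {"grip": 1, "slide": [0.006, 0, 0], "spin": 0}, {"grip": 1, "slide": [0.006, 0, 0], "spin": 0}, {"grip": 1, "slide": [0, 0, 0], "spin": 0}]'

```text
time_s: 8.68
ee_pos: [0.5615, 0.036, 0.0485]
eef_rot: [-1.571, -0.001, 0.127]
force: [-1.6, -0.6, 9.0]
grip_width: 0.0236
```

```bash
python3 - <<'E'
from h import *
need([.6126,.0436,.0487],.1287)
snap("side","s7",210,190,140,140,4.2,1.6)
E
```

```text
t 8.6833 ee [0.5615 0.036  0.0485] rpy [-1.571  -0.001   0.1269] F [-1.5597 -0.5935  8.9508] w 0.023616789074235027 slide [np.float64(0.05162863682034292), np.float64(-0.00022750313236694075), np.float64(0.0010680040264923198)] spin -0.10409205083506196
```

View pics/s7.png

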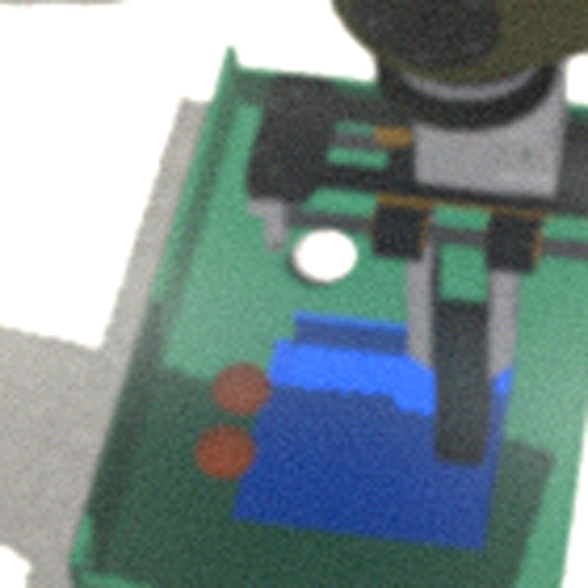

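The corms sit at (242,388) and (226,452), just ahead of the lip and well between the scoop's sides. I'll continue slowly.

step_arm --plan '[{"grip": 1, "slide": [0.004, 0, 0], "spin": 0}, {"grip": 1, "slide": [0.004, 0, 0], "spin": 0}, {"grip": 1, "slide": [0.004, 0, 0], "spin": 0}, {"grip": 1, "slide": [0.004, 0, 0], "spin": 0}, {"grip": 1, "slide": [0.004, 0, 0], "spin": 0}, {"grip": 1, "slide": [0.004, 0, 0], "spin": 0}, {"grip": 1, "slide": [0.004, 0, 0], "spin": 0}, {"grip": 1, "slide": [0.004, 0, 0], "spin": 0}, {"grip": 1, "slide": [0.004, 0, 0], "spin": 0}, {"grip": 1, "slide": [0.004, 0, 0], "spin": 0}, {"grip": 1, "slide": [0, 0, 0], "spin": 0}]'

```text
time_s: 9.65
ee_pos: [0.6008, 0.041, 0.0485]
eef_rot: [-1.571, -0.0, 0.127]
force: [-2.2, 0.3, 8.4]
grip_width: 0.0239
```

```bash
python3 - <<'E'
from h import *
need([.6126,.0436,.0487],.1287)
snap("side","s8",210,190,140,140,4.2,1.6)
E
```

```text
t 9.65 ee [0.6008 0.041  0.0485] rpy [-1.571  -0.0004  0.1269] F [-2.1758  0.2736  8.4134] w 0.023868250405784802 slide [np.float64(0.012064275919913457), np.float64(-0.0002330021734804344), np.float64(0.0010516734011037654)] spin -0.10499815088047278
```

View pics/s8.png

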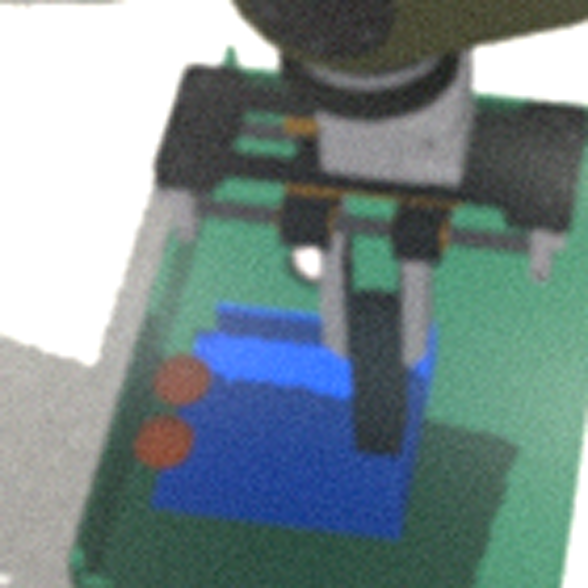

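step_arm --plan '[{"grip": 1, "slide": [0.003, 0, 0], "spin": 0}, {"grip": 1, "slide": [0.003, 0, 0], "spin": 0}, {"grip": 1, "slide": [0.002, 0, 0], "spin": 0}, {"grip": 1, "slide": [0, 0, 0], "spin": 0}]'

```text
time_s: 10.03
ee_pos: [0.6083, 0.042, 0.0485]
eef_rot: [-1.571, 0.0, 0.127]
force: [-4.9, -1.1, 8.7]
grip_width: 0.0238
```

step_arm --plan '[{"grip": 1, "slide": [0.001, 0, 0], "spin": 0}, {"grip": 1, "slide": [0.001, 0, 0], "spin": 0}, {"grip": 1, "slide": [0, 0, 0], "spin": 0}]'

```text
time_s: 10.28
ee_pos: [0.61, 0.0422, 0.0485]
eef_rot: [-1.571, 0.001, 0.127]
force: [-7.1, -0.6, 9.7]
grip_width: 0.0241
```

step_arm --plan '[{"grip": 1, "slide": [0.001, 0, 0], "spin": 0}, {"grip": 1, "slide": [0.001, 0, 0], "spin": 0}, {"grip": 1, "slide": [0, 0, 0], "spin": 0}]'

```text
time_s: 10.53
ee_pos: [0.612, 0.0424, 0.0485]
eef_rot: [-1.571, 0.001, 0.127]
force: [-6.7, -1.3, 10.1]
grip_width: 0.0237
```

```bash
python3 - <<'E'
from h import *
need([.6126,.0436,.0487],.1287)
snap("side","s9",210,190,140,140,4.2,1.6)
E
```

```text
t 10.5333 ee [0.612  0.0424 0.0485] rpy [-1.5709  0.0006  0.1268] F [-6.7359 -1.2511 10.0601] w 0.0236710383796819 slide [np.float64(0.0007369627941695443), np.float64(-0.0002285750126299127), np.float64(0.0010706424910769498)] spin -0.10721730741492748
```

View pics/s9.png

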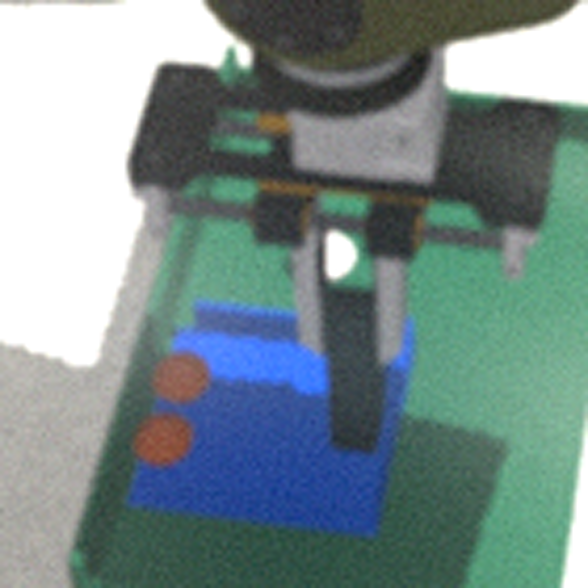

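The corms are riding up over the lip. I'll keep going until the wall stops the scoop.

step_arm --plan '[{"grip": 1, "slide": [0.001, 0, 0], "spin": 0}, {"grip": 1, "slide": [0.001, 0, 0], "spin": 0}, {"grip": 1, "slide": [0, 0, 0], "spin": 0}]'

```text
time_s: 10.83
ee_pos: [0.614, 0.0427, 0.0485]
eef_rot: [-1.571, 0.0, 0.127]
force: [-6.0, -0.4, 8.5]
grip_width: 0.0237
```

step_arm --plan '[{"grip": 1, "slide": [0.001, 0, 0], "spin": 0}, {"grip": 1, "slide": [0.001, 0, 0], "spin": 0}, {"grip": 1, "slide": [0, 0, 0], "spin": 0}]'

```text
time_s: 11.08
ee_pos: [0.6151, 0.0429, 0.0485]
eef_rot: [-1.571, 0.003, 0.127]
force: [-14.8, -1.9, 13.8]
grip_width: 0.0237
```

```bash
python3 - <<'E'
from h import *
snap("side","s10",215,235,110,90,6,1.8)
snap("top","t10",225,165,110,90,6,1.8)
E
```

```text
(no output)
```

View pics/s10.png

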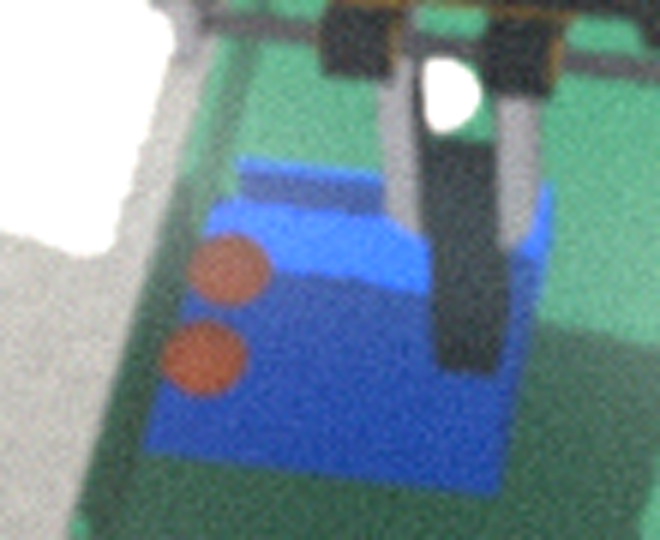

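View pics/t10.png

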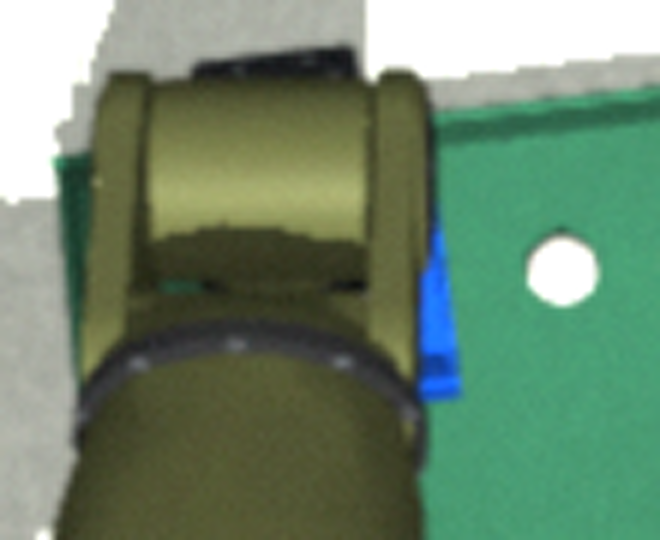

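Wall contact: the force rose to 15 N and the scoop stopped. Both corms are over the lip. I'll press slightly more, ease off, then lift slowly along the wall.

step_arm --plan '[{"grip": 1, "slide": [0.001, 0, 0], "spin": 0}, {"grip": 1, "slide": [0, 0, 0], "spin": 0}, {"grip": 1, "slide": [-0.001, 0, 0], "spin": 0}, {"grip": 1, "slide": [-0.0005, -0.001, 0], "spin": 0}, {"grip": 1, "slide": [0, -0.001, 0], "spin": 0}, {"grip": 1, "slide": [0, -0.002, 0], "spin": 0}, {"grip": 1, "slide": [0, -0.003, 0], "spin": 0}, {"grip": 1, "slide": [0, -0.004, 0], "spin": 0}, {"grip": 1, "slide": [0, -0.004, 0], "spin": 0}, {"grip": 1, "slide": [0, -0.004, 0], "spin": 0}, {"grip": 1, "slide": [0, -0.004, 0], "spin": 0}, {"grip": 1, "slide": [0, -0.003, 0], "spin": 0}, {"grip": 1, "slide": [0, -0.002, 0], "spin": 0}, {"grip": 1, "slide": [0, -0.001, 0], "spin": 0}, {"grip": 1, "slide": [0, 0, 0], "spin": 0}]'

```text
time_s: 12.43
ee_pos: [0.6153, 0.0429, 0.0767]
eef_rot: [-1.571, 0.001, 0.127]
force: [-6.5, -0.6, -2.3]
grip_width: 0.0238
```

```bash
python3 - <<'E'
from h import *
need([.6126,.0436,.0487],.1287)
snap("side","s11",205,205,120,110,6,1.8)
E
```

```text
t 12.4333 ee [0.6153 0.0429 0.0767] rpy [-1.5707  0.001   0.1267] F [-6.4655 -0.6451 -2.2822] w 0.023794559807093028 slide [np.float64(-0.002617059606538244), np.float64(0.028020671437161075), np.float64(0.0010525669522326038)] spin -0.11716613988117013
```

View pics/s11.png

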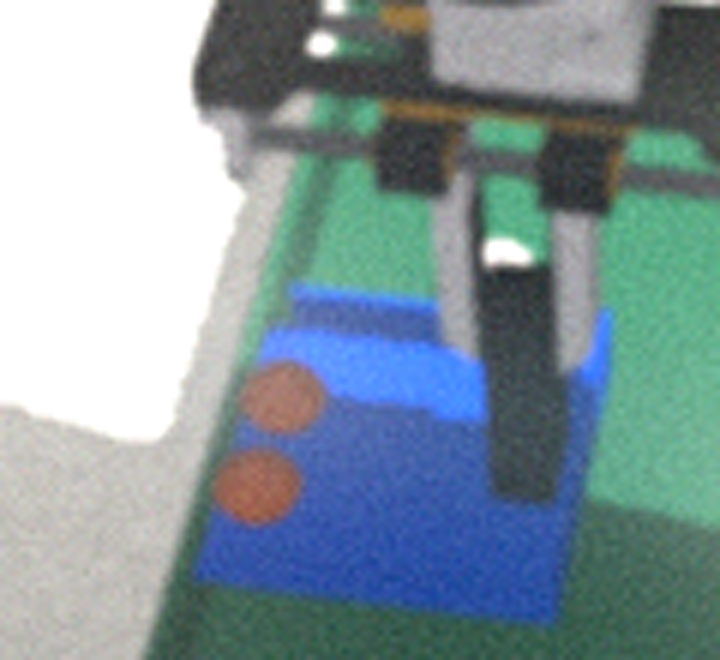

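Both corms ride in the scoop at (283,397) and (257,486). I'll ease off the wall and keep lifting.

step_arm --plan '[{"grip": 1, "slide": [-0.0005, 0, 0], "spin": 0}, {"grip": 1, "slide": [0, -0.001, 0], "spin": 0}, {"grip": 1, "slide": [0, -0.002, 0], "spin": 0}, {"grip": 1, "slide": [0, -0.003, 0], "spin": 0}, {"grip": 1, "slide": [0, -0.004, 0], "spin": 0}, {"grip": 1, "slide": [0, -0.004, 0], "spin": 0}, {"grip": 1, "slide": [0, -0.004, 0], "spin": 0}, {"grip": 1, "slide": [0, -0.004, 0], "spin": 0}, {"grip": 1, "slide": [0, -0.004, 0], "spin": 0}, {"grip": 1, "slide": [0, -0.004, 0], "spin": 0}, {"grip": 1, "slide": [0, -0.004, 0], "spin": 0}, {"grip": 1, "slide": [0, -0.004, 0], "spin": 0}, {"grip": 1, "slide": [0, -0.003, 0], "spin": 0}, {"grip": 1, "slide": [0, -0.002, 0], "spin": 0}, {"grip": 1, "slide": [0, -0.001, 0], "spin": 0}, {"grip": 1, "slide": [0, 0, 0], "spin": 0}]'

```text
time_s: 13.82
ee_pos: [0.6153, 0.0429, 0.1207]
eef_rot: [-1.571, -0.0, 0.127]
force: [-0.5, 0.1, -2.0]
grip_width: 0.0237
```

```bash
python3 - <<'E'
from h import *
need([.6126,.0436,.0487],.1287)
snap("side","s12",205,185,120,110,6,1.8)
E
```

```text
t 13.8167 ee [0.6153 0.0429 0.1207] rpy [-1.5708 -0.0002  0.1267] F [-0.542   0.1083 -2.0264] w 0.02368372370126105 slide [np.float64(-0.0025371496224242487), np.float64(0.07199363836015324), np.float64(0.0010603918802393223)] spin -0.11432640449730637
```

View pics/s12.png

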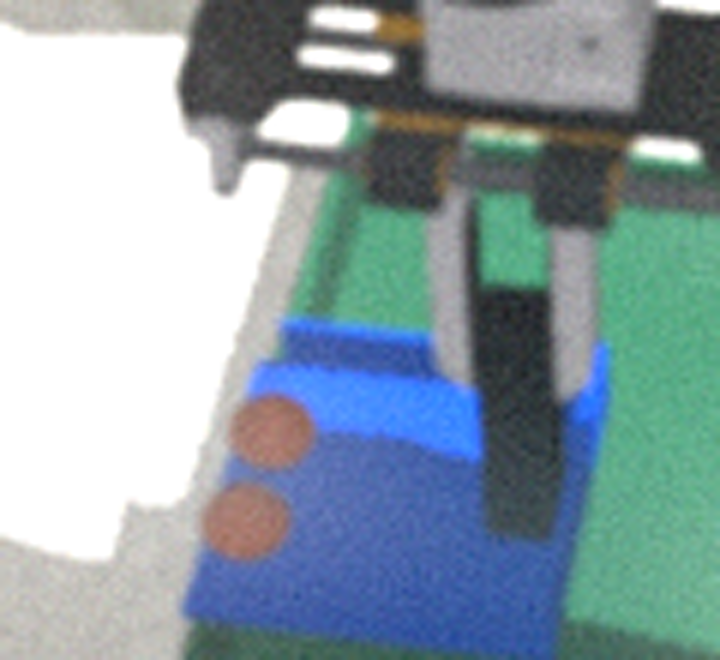

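Lifted clear: both corms are in the pan, at (272,432) and (246,521), but close to the lip. I'll draw back gently, then make one brisk forward start with a soft stop so they slide deeper into the pan.

step_arm --plan '[{"grip": 1, "slide": [-0.002, 0, 0], "spin": 0}, {"grip": 1, "slide": [-0.004, 0, 0], "spin": 0}, {"grip": 1, "slide": [-0.006, 0, 0], "spin": 0}, {"grip": 1, "slide": [-0.008, 0, 0], "spin": 0}, {"grip": 1, "slide": [-0.01, 0, 0], "spin": 0}, {"grip": 1, "slide": [-0.01, 0, 0], "spin": 0}, {"grip": 1, "slide": [-0.008, 0, 0], "spin": 0}, {"grip": 1, "slide": [-0.006, 0, 0], "spin": 0}, {"grip": 1, "slide": [-0.004, 0, 0], "spin": 0}, {"grip": 1, "slide": [-0.002, 0, 0], "spin": 0}, {"grip": 1, "slide": [0, 0, 0], "spin": 0}, {"grip": 1, "slide": [0.04, 0, 0], "spin": 0}, {"grip": 1, "slide": [0.031, 0, 0], "spin": 0}, {"grip": 1, "slide": [0.022, 0, 0], "spin": 0}, {"grip": 1, "slide": [0.014, 0, 0], "spin": 0}, {"grip": 1, "slide": [0.008, 0, 0], "spin": 0}, {"grip": 1, "slide": [0.003, 0, 0], "spin": 0}, {"grip": 1, "slide": [0, 0, 0], "spin": 0}]'

```text
time_s: 15.37
ee_pos: [0.673, 0.0503, 0.1199]
eef_rot: [-1.571, 0.001, 0.127]
force: [-0.3, -0.4, -1.3]
grip_width: 0.0236
```

```bash
python3 - <<'E'
from h import *
need([.4714,.3522,.18],-.0454)
snap("side","s13",165,185,140,110,5.5,1.8)
E
```

```text
t 15.3667 ee [0.673  0.0503 0.1199] rpy [-1.5707  0.0006  0.1268] F [-0.345  -0.4246 -1.3101] w 0.023634781323812984 slide [np.float64(-0.16180454726241325), np.float64(-0.06010569351749978), np.float64(0.3249830806679514)] spin 9.866102972198734
```

View pics/s13.png

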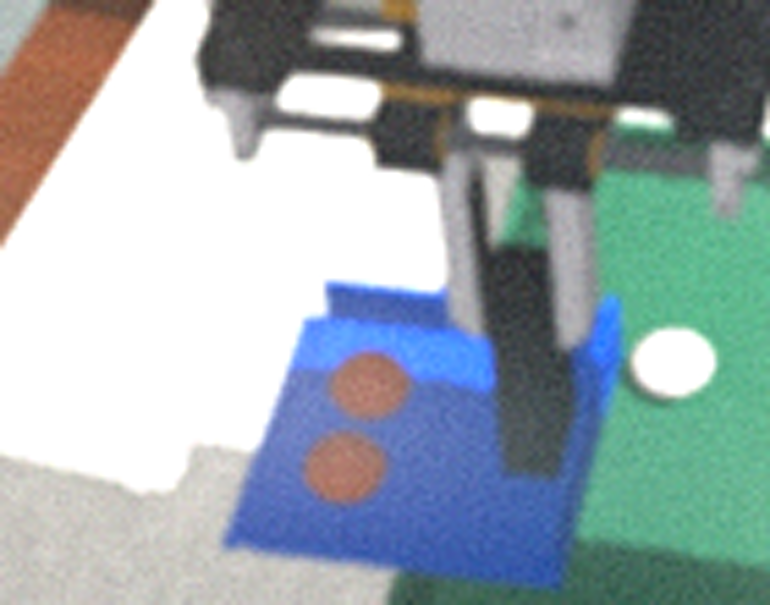

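The corms have slid well into the pan, now at (370,384) and (345,467), and the pebble is still in place. I'll carry the scoop gently to the scale.

step_arm --plan '[{"grip": 1, "slide": [-0.0018, 0, 0.0036], "spin": 0}, {"grip": 1, "slide": [-0.0036, 0, 0.0072], "spin": 0}, {"grip": 1, "slide": [-0.0053, 0, 0.0107], "spin": 0}, {"grip": 1, "slide": [-0.0071, 0, 0.0143], "spin": 0}, {"grip": 1, "slide": [-0.0089, 0, 0.0179], "spin": 0}, {"grip": 1, "slide": [-0.0107, 0, 0.0215], "spin": 0}, {"grip": 1, "slide": [-0.0125, 0, 0.025], "spin": 0}, {"grip": 1, "slide": [-0.0125, 0, 0.025], "spin": 0}, {"grip": 1, "slide": [-0.0125, 0, 0.025], "spin": 0}, {"grip": 1, "slide": [-0.0125, 0, 0.025], "spin": 0}, {"grip": 1, "slide": [-0.0125, 0, 0.025], "spin": 0}, {"grip": 1, "slide": [-0.0125, 0, 0.025], "spin": 0}, {"grip": 1, "slide": [-0.0125, 0, 0.025], "spin": 0}, {"grip": 1, "slide": [-0.0107, 0, 0.0215], "spin": 0}, {"grip": 1, "slide": [-0.0089, 0, 0.0179], "spin": 0}, {"grip": 1, "slide": [-0.0071, 0, 0.0143], "spin": 0}, {"grip": 1, "slide": [-0.0053, 0, 0.0107], "spin": 0}, {"grip": 1, "slide": [-0.0036, 0, 0.0072], "spin": 0}, {"grip": 1, "slide": [-0.0018, 0, 0.0036], "spin": 0}, {"grip": 1, "slide": [0, 0, 0], "spin": 0}]'

```text
time_s: 17.08
ee_pos: [0.4702, 0.3529, 0.1206]
eef_rot: [-1.571, -0.0, 0.127]
force: [0.2, -0.0, -2.3]
grip_width: 0.0237
```

step_arm --plan '[{"grip": 1, "slide": [0, 0, 0], "spin": 1}, {"grip": 1, "slide": [0, 0, 0], "spin": 2}, {"grip": 1, "slide": [0, 0, 0], "spin": 2.4}, {"grip": 1, "slide": [0, 0, 0], "spin": 2.4}, {"grip": 1, "slide": [0, 0, 0], "spin": 1.5}, {"grip": 1, "slide": [0, 0, 0], "spin": 0.6}, {"grip": 1, "slide": [0, 0, 0], "spin": 0}, {"grip": 1, "slide": [0, 0, 0], "spin": 0}]'

```text
time_s: 17.75
ee_pos: [0.4708, 0.3521, 0.1205]
eef_rot: [-1.571, 0.0, -0.046]
force: [-0.0, -0.2, -2.1]
grip_width: 0.0238
```

```bash
python3 - <<'E'
from h import *
need([.4714,.3522,.0687],-.0454)
snap("side","s14",190,310,230,170,3.4,1.3)
snap("top","t14",110,200,130,120,5,1.2)
E
```

```text
t 17.75 ee [0.4708 0.3521 0.1205] rpy [-1.5709  0.     -0.0461] F [-0.0408 -0.2203 -2.0682] w 0.023793969270988133 slide [np.float64(0.0005476358422344219), np.float64(0.051816380295477596), np.float64(9.465484358495133e-05)] spin -0.04130739022148395
```

View pics/s14.png

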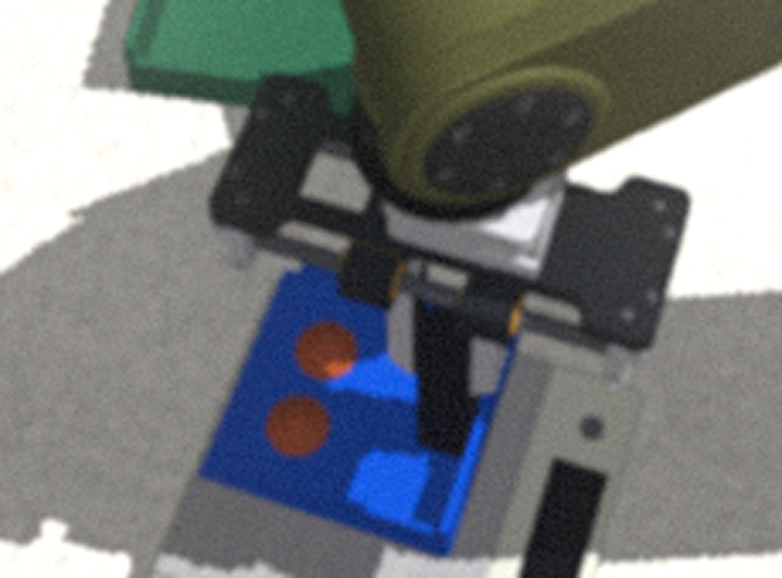

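View pics/t14.png

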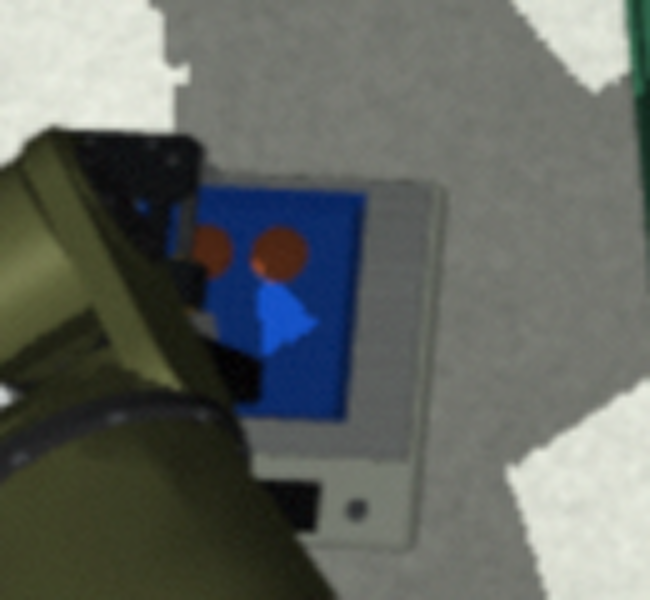

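Both corms are in the scoop and it is over the plate. I'll lower it.

step_arm --plan '[{"grip": 1, "slide": [0.0005, 0.003, 0], "spin": 0}, {"grip": 1, "slide": [0, 0.006, 0], "spin": 0}, {"grip": 1, "slide": [0, 0.008, 0], "spin": 0}, {"grip": 1, "slide": [0, 0.008, 0], "spin": 0}, {"grip": 1, "slide": [0, 0.008, 0], "spin": 0}, {"grip": 1, "slide": [0, 0.006, 0], "spin": 0}, {"grip": 1, "slide": [0, 0.004, 0], "spin": 0}, {"grip": 1, "slide": [0, 0.003, 0], "spin": 0}, {"grip": 1, "slide": [0, 0.002, 0], "spin": 0}, {"grip": 1, "slide": [0, 0.001, 0], "spin": 0}, {"grip": 1, "slide": [0, 0.001, 0], "spin": 0}, {"grip": 1, "slide": [0, 0, 0], "spin": 0}, {"grip": 1, "slide": [0, 0, 0], "spin": 0}]'

```text
time_s: 18.93
ee_pos: [0.4712, 0.3525, 0.0708]
eef_rot: [-1.571, -0.0, -0.046]
force: [0.8, -0.4, -1.8]
grip_width: 0.0238
```

step_arm --plan '[{"grip": 1, "slide": [0, 0.001, 0], "spin": 0}, {"grip": 1, "slide": [0, 0, 0], "spin": 0}, {"grip": 1, "slide": [0, 0, 0], "spin": 0}]'

```text
time_s: 19.18
ee_pos: [0.4711, 0.3525, 0.0696]
eef_rot: [-1.571, -0.0, -0.046]
force: [0.2, -0.6, -0.9]
grip_width: 0.0237
```

step_arm --plan '[{"grip": 1, "slide": [0, 0.0006, 0], "spin": 0}, {"grip": 1, "slide": [0, 0, 0], "spin": 0}, {"grip": 1, "slide": [0, 0, 0], "spin": 0}]'

```text
time_s: 19.43
ee_pos: [0.4711, 0.3525, 0.0689]
eef_rot: [-1.571, 0.0, -0.046]
force: [0.5, 0.4, -1.4]
grip_width: 0.0233
```

```bash
python3 - <<'E'
from h import *
need([.4714,.3522,.0687],-.0454)
snap("side","s15",190,310,230,170,3.4,1.3)
snap("top","t15",110,200,130,120,5,1.2)
E
```

```text
t 19.4333 ee [0.4711 0.3525 0.0689] rpy [-1.5708  0.0001 -0.0461] F [ 0.4525  0.3698 -1.4392] w 0.023297300428693515 slide [np.float64(0.00032380652793199396), np.float64(0.00022097344519207696), np.float64(-0.00025711466801435284)] spin -0.0373046122828996
```

View pics/s15.png

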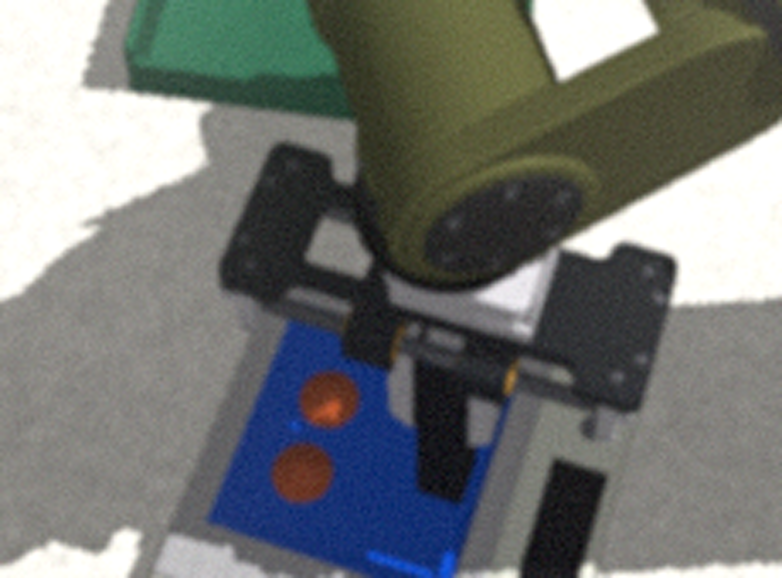

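View pics/t15.png

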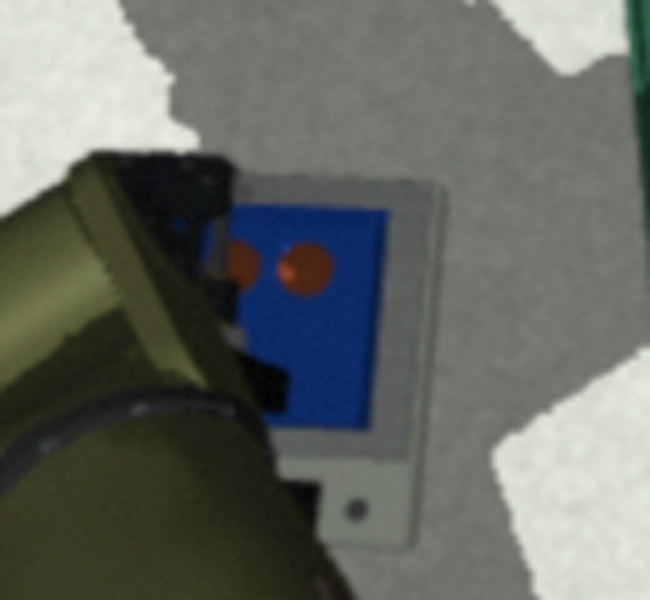

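step_arm --plan '[{"grip": 1, "slide": [0, 0.0006, 0], "spin": 0}, {"grip": 1, "slide": [0, 0, 0], "spin": 0}, {"grip": 1, "slide": [0, 0, 0], "spin": 0}]'

```text
time_s: 19.78
ee_pos: [0.4712, 0.3526, 0.0685]
eef_rot: [-1.571, -0.0, -0.046]
force: [1.0, 0.5, 0.4]
grip_width: 0.0239
```

step_arm --plan '[{"grip": 1, "slide": [0, 0.0005, 0], "spin": 0}, {"grip": 1, "slide": [0, 0, 0], "spin": 0}, {"grip": 1, "slide": [0, 0, 0], "spin": 0}]'

```text
time_s: 20.03
ee_pos: [0.4713, 0.3526, 0.0685]
eef_rot: [-1.57, -0.001, -0.046]
force: [-1.2, -1.0, 4.4]
grip_width: 0.0233
```

It's resting on the plate with net contact of about 6 N. Now I release and lift straight up.

step_arm --plan '[{"grip": 0, "slide": [0, 0, 0], "spin": 0}, {"grip": 0, "slide": [0, 0, 0], "spin": 0}, {"grip": 0, "slide": [0, 0, 0], "spin": 0}, {"grip": 0, "slide": [0, 0, 0], "spin": 0}, {"grip": 0, "slide": [0, 0, 0], "spin": 0}, {"grip": 0, "slide": [0, -0.005, 0], "spin": 0}, {"grip": 0, "slide": [0, -0.015, 0], "spin": 0}, {"grip": 0, "slide": [0, -0.03, 0], "spin": 0}, {"grip": 0, "slide": [0, -0.035, 0], "spin": 0}, {"grip": 0, "slide": [0, -0.035, 0], "spin": 0}, {"grip": 0, "slide": [0, -0.03, 0], "spin": 0}, {"grip": 0, "slide": [-0.03, 0, -0.03], "spin": 0}, {"grip": 0, "slide": [-0.02, 0, -0.035], "spin": 0}, {"grip": 0, "slide": [0, 0, -0.04], "spin": 0}, {"grip": 0, "slide": [0, 0, -0.04], "spin": 0}, {"grip": 0, "slide": [0, 0, -0.04], "spin": 0}, {"grip": 0, "slide": [0, 0, -0.04], "spin": 0}, {"grip": 0, "slide": [0, 0, -0.04], "spin": 0}, {"grip": 0, "slide": [0, 0, 0], "spin": 0}, {"grip": 0, "slide": [0, 0, 0], "spin": 0}]'

```text
time_s: 21.7
ee_pos: [0.4097, 0.0891, 0.2185]
eef_rot: [-1.571, -0.001, -0.05]
force: [-0.3, -0.1, -0.3]
grip_width: 0.047
```

```bash
python3 - <<'E'
from h import *
need([.4714,.3522,.0687],-.0454)
snap("side","s16",190,190,260,290,2.05,1.3)
snap("top","t16",110,160,270,170,2.9,1.2)
im=cv2.imread("pics/t16_full.png")[220:325,115:215];cv2.imwrite("pics/t16z.png",cv2.resize(np.clip(im*1.3,0,255).astype(np.uint8),None,fx=5.5,fy=5.5,interpolation=cv2.INTER_CUBIC))
E
```

```text
t 21.7 ee [0.4097 0.0891 0.2185] rpy [-1.5705 -0.0012 -0.0498] F [-0.3311 -0.0998 -0.2921] w 0.04704779193210224 slide [np.float64(0.048581253861083716), np.float64(0.14981786181569212), np.float64(0.26583362809713224)] spin -0.2497699529204915
```

View pics/s16.png

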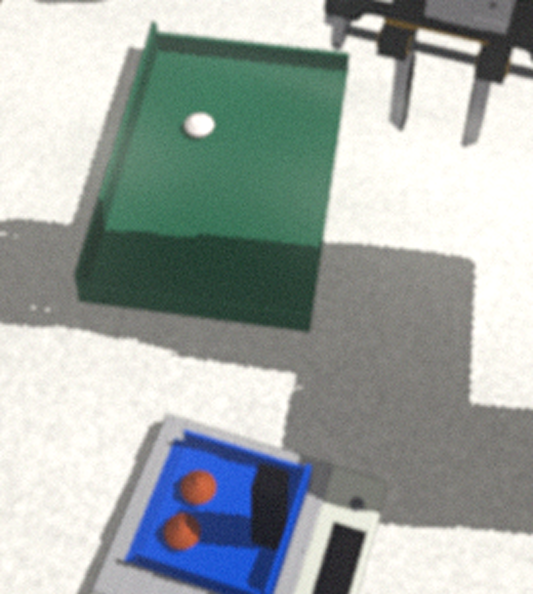

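View pics/t16z.png

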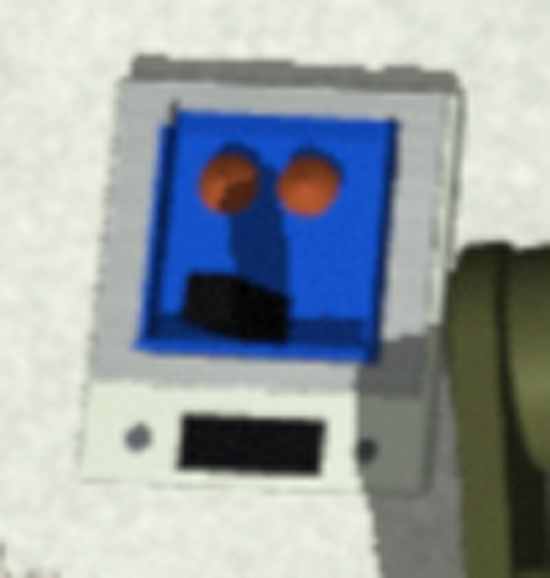

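View pics/t16.png

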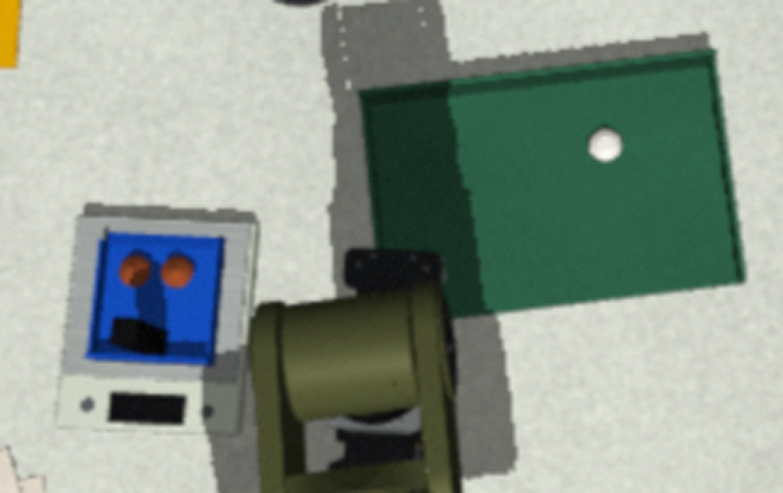

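The scoop sits level and centred on the plate to about 3 mm. Both corms are inside, the pebble is at the same pixel as at the start, and the arm is clear. I'm handing in.

```bash
python3 -c "
from station import hand_in
print(hand_in())"
```

```text
the job is handed in; nothing more can be done
None
```

The job is handed in. Both corms are in the largest blue scoop, which stands released on the scale's steel plate. The robot's clock read about 21.8 s of the 64 s allowed; `hand_in()` gives no verdict.

**What I did**
- I gripped the scoop by its post and set it flat on the tray floor with about 6 N.
- I pushed it to the back wall, where the scoop stopped at about 15 N with both corms over the lip, and then lifted it along the wall.
- Clear of the tray, I made one brisk forward start so the corms slid deeper into the pan, then carried the scoop gently to the plate, set it down and let go.

**Last checks**
- **Scoop:** it looks level in both views and is centred on the plate to about 3 mm.
- **Corms:** both are well inside the pan, and the gripper stayed above them throughout.
- **Pebble:** it is at the same pixel in the top view as at the start, (319,210).
- **Arm:** it is clear of everything, with forces near zero.

**What disagreed**
- **Finger ends:** they looked 25–30 mm higher in the side view than the TCP reading said. I regripped 13 mm lower and worked from contact heights, and the pose checks afterwards agreed.
- **Tray fit:** the model corners came out about 2 px off at some corners. I found the wall by force instead.
- **Refused call:** my first move call was refused over its format, and nothing moved.

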